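Open the purge gas and wedge up a drooping exhaust pipe for tacking

TASK

Get the flanged exhaust pipe ready for its tack weld: first set the gas valve half open (lever at 45 degrees), then take the yellow-headed wedge, lay it flat on the jig's base plate and push it between the two brass rests under the flange until the flange just lifts clear of both rests, by 3 to 4 mm, so that the drooping pipe comes level with the fixed stub. Finish while still gripping the wedge in that position, so the joint can be tacked; don't touch the pipe with the gripper, don't drive it up too high, and leave the other tools where they are.

Things in the scene. Friction and masses are not known exactly. Their poses are not given: they have to be found in the camera images.
- jig: Fit-up jig fixed on the bench: dark steel base plate 430 x 120 x 12 mm carrying, in a row, a bare run for the wedge, two brass rests, a V-saddle, a clamped tube stub, a gas valve. Origin on the bench top; +x = pipe direction and the way the wedge is pushed, z up. In this frame (mm) the plate spans x -230 to 200, y -60 to 60, top z = 12; bare run x -230 to -50; blue clamp x 111 to 145, up to z 97.
- rest_gap (a point): Middle of the gap between the two brass rests, at the height of their tops: 8 mm above the base plate, 20 mm above the bench. Each rest is 20 long (x) x 28 x 8 mm high; the gap between them, where the wedge goes, is 44 mm wide across y. Axes as the jig's.
- valve (a joint): Ball valve at the jig's +x end, vertical spindle, blue-sleeved lever on top. 0 = shut: lever square across the pipe, pointing to jig +y (the robot's side); 1.571 = fully open: lever along the pipe, pointing to jig +x; opens clockwise from above. Half open (45 degrees) = 0.785. Stays where it is left; needs about 0.2 N m (3 N at the sleeve). Starts shut or nearly so.
- valve_axis (a point): Point on the valve's vertical spindle axis, at the lever's height, 90 mm above the bench. Axes as the jig's.
- valve_grip (a point): Middle of the lever's blue sleeve, 63 mm out from the spindle. The sleeve is 58 mm long along the lever (this frame's y axis, pointing outwards), 16 mm wide, 12 mm high (84 to 96 mm above the bench), with free air below it.
- wedge_grip (a point): Centre of the wedge's yellow head, where it is gripped: a block 40 long x 32 wide x 36 mm high, so this point is 18 mm above the underside. The whole bright metal wedge is 150 mm long, 32 wide, flat underneath; +x points to the thin tip, z up. 0.4 kg. It starts flat on the bench in one of three places, turned differently each time.
- wedge_tip (a point): Middle of the lower edge of the wedge's tip, 130 mm ahead (+x) of wedge_grip and 18 mm lower. The taper runs 110 mm from the tip to the head: 2.5 mm thick at the tip, 22 mm at the head (2.5 + 0.177 x distance from the tip). The head then steps up to 36 mm.
- pipe: Loose pipe in the jig: bright 50 mm tube, 123 mm long, with an upright steel flange 100 wide x 80 high x 12 mm on its -x end. Origin: middle of the flange's front lower edge, at the start at jig x = -45, z = 20 mm, on the rests. The flange's face looks to jig -x. 0.8 kg, most in the flange; wedging it up takes 5 to 20 N of push.
- flange_left (a point): Corner of the flange's front lower edge, 50 mm to +y of its middle. Its height above the rest tops (z = 20 mm in the jig frame) is the clearance, 0 at the start. The front lower edge is what the wedge's slope meets.
- flange_right (a point): The other corner of that edge, 50 mm to -y of the middle.
- pipe_end (a point): Centre of the loose tube's far end, at the joint. The tube lies in the V-saddle 24 mm before this end (110 mm beyond the flange edge) and tips about it when the flange is raised. The pipe starts drooping 1.8 degrees towards the flange; raising the flange edge 3.5 mm makes it level.
- stub_face (a point): Centre of the fixed stub's end face, at the joint; it stops the pipe from sliding on when the wedge is pushed. At the start the pipe's end is 1 to 3 mm short of it.
- magnet: Bystander: flat arrow-shaped welding magnet, green between two steel plates, 95 x 100 x 20 mm. Origin under its middle.
- brush: Bystander: wooden-handled brush, about 170 mm long. Origin under its middle.
- hammer: Bystander: chipping hammer lying flat, 205 mm long, wood and steel. Origin under its middle.
- spare_flange: Bystander: loose steel plate 80 x 100 x 12 mm with a 44 mm hole. Origin under its middle.
- offcut: Bystander: bright tube offcut standing on end, 50 mm diameter, 75 mm high. Origin under its middle.
- spray: Bystander: green spray can with a white cap, 60 mm diameter, 150 mm high. Origin under its middle.
- nut_tray: Bystander: small blue tray of nuts, 100 x 130 x 35 mm. Origin under its middle.
Mind the look-alikes: they are no part of the job. What is shaped like the pipe but blue is not meant. Leave any turquoise look-alike of the part that bears wedge_grip alone.

How it is judged:
On the way, in this order (a step that is already met when the one before it is completed fails the run):
1. the gas valve stands half open (value of joint valve between 0.645 and 0.925 rad), for 0.3 s.
2. the wedge, flat on the base plate, carries the flange just clear of both rests (z of flange_left in the frame of jig between 0.0215 and 0.0255 m and z of flange_right in the frame of jig between 0.0215 and 0.0255 m and contact force between wedge and pipe above 1 N and contact force between the fingers and wedge above 2 N and contact force between each of the fingers, the arm and pipe below 0.5 N and z of wedge_tip in the frame of jig below 0.0155 m and z of wedge_grip in the frame of jig below 0.0335 m), for 0.3 s.
At the end, for the whole second after the job is handed in: Valve at 45 degrees (+-8); both flange corners 1.5 to 5.5 mm above the rests, carried by the wedge, which lies flat on the plate (within 3.5 mm) and is still gripped; the robot does not touch the pipe; pipe end within 6 mm of the stub centre; pipe and wedge still (all of step 1 and all of step 2 and distance between pipe_end and stub_face below 0.006 m and linear speed of each of pipe, wedge below 0.01 m/s); the arm keeps its last pose, push and grip.
It fails at once if another tool or part on the bench is knocked out of its place (more than 30 mm) (distance of any of magnet, brush, hammer, spare_flange, offcut, spray, nut_tray from where it was at the start of the episode above 0.03 m).
It fails at once if the flange is driven up far too high (9 mm or more off the rests) (z of any of flange_left, flange_right in the frame of jig above 0.029 m).
It fails at once if the robot itself pushes on the pipe (contact force between any of the fingers, the arm and pipe above 3 N).
It also fails if it takes over 53 s, if anything falls off the work surface, if the arm or the gripper's body presses on something with over 40 N, if the wrist force passes 120 N, or if a joint passes its speed limit or range.

ROBOT

A 6-joint arm with a two-finger parallel gripper is mounted at the origin on the work surface. World frame = base frame: x ahead of the robot, y to its left, z up, the work surface at z = 0. Lengths are in m, angles in rad, forces in N, time in s.
With the tool pointing down it reaches from about 0.3 to 0.75 m from the base axis. Payload 8.5 kg.
Tool frame: the origin (TCP) lies between the finger pads; the fingertips stand 22 mm ahead of it and the grasp point (between the pads) lies 3 mm ahead of it (tcp_to_tips is the distance from the TCP to the fingertips, in m); z points along the fingers, y is the direction in which the jaws open and shut (so a half turn about z gives the same grasp; the last joint's range is limited). The gripper opens to 85 mm and grips with 20 to 120 N. Pads are 22 mm wide; open, the fingers measure 114 mm over their backs; the gripper's body (76 mm by 85 mm) begins 54 mm behind the grasp point. The pads swing forward as they close: fully open they stand 13 mm farther back than shut.
Start: joints at [1.118, 0.381, 1.297, -0, 1.464, -0.215], TCP at [0.13, 0.535, 0.253] pointing down, gripper open.
Joint ranges: [-3.11, 3.11], [-0.89, 2.33], [0.22, 2.48], [-1.42, 4.56], [0.17, 2.85], [-2.88, 2.88]. Speed limits (rad/s): [2.39, 2.39, 3.14, 3.14, 3.14, 3.14].

INTERFACE

Orientations are given as a 3x3 rotation matrix whose columns are the frame's x, y, z axes.
In Python, from rig import * gives the robot as it stands.
- The arm moves only by the tool move_arm, never from a script. Its argument "rows" is a list of rows, each a list of 7 numbers: the shift along the tool's x, y, z in units of 25 mm (1.0 is 25 mm), then the turn, a rotation vector about the tool's x, y, z in rad, then the gripper command: -1 is shut, 1 is fully open, values between are in proportion. In form: [[tx, ty, tz, rx, ry, rz, fingers], ...]. A call has 1 to 20 rows; each row is the pose to reach, as a shift and turn from the pose commanded when the call began, along the tool's axes at that moment; what a row does not reach only later rows make up. A row lasts 1/8 s, in which the tool goes at most 62.5 mm and 10.7 degrees, less where a joint would pass 70% of its speed; a pose out of reach is approached as far as the arm can. A call with a gripper value outside its range is refused whole. The fingers move at their own pace and stop on an object; the grip force is fixed at half the most. Time passes only in rows, so rows that repeat a pose let the fingers close. It gives the time, the measured TCP pose, the force and the opening at its end, in the units of the state.
- observe(): the state, without advancing time (a new reading comes with each control period).
- camera(name): name is "scene" or "top"; returns a dict with "color" (400x640x3 uint8, red, green, blue), "mtx" (3x3 intrinsics, pixels), "world_from_camera" (4x4, takes a point from camera to world coordinates). Camera axes: x right, y up, looking along -z (the intrinsics and any distortion apply to the point x, -y, -z); pixel columns grow to the right and rows downward; lengths in m; the calibration is good to about 2 mm. A picture is of the moment at which its call begins. There is no depth.
- hand_in(): hands the job in, once; it reports no verdict.
The state is a dict: "t": time; "joint_pos": joint angles; "qvel": joint speeds; "effort": joint torques, N m; "eef_pos": TCP position; "orientation": TCP orientation; "contact_force": force on the tool from outside, world axes, zero at the start; "torque": the same for the moment, N m; "opening": finger opening in m.
Only numpy, scipy, OpenCV 4.12 (cv2) and the standard library are available. Lean on these libraries where they do the work, as an engineer would, in place of code of your own. Each camera call takes 0.05 s, during which the arm holds its last target.

## Working session

There is one attempt and no reset: what is moved stays moved. The work goes in short steps, Python scripts to look and compute and a tool call to move; the robot and the scene stay as the last step left them, time stands still between calls to the robot, and variables do not carry over. Pictures are saved under pics/ and viewed, and the job is handed in when it is done.

Besides the shell and the picture viewer there is one more tool, called as name([rows], argument=value, ...), one row to a line, values as JSON. move_arm: Moves the arm, as the interface text tells. Its arguments: {"type":"object","properties":{"rows":{"type":"array","items":{"type":"array","items":{"type":"number"}}}},"required":["rows"]}

```bash
mkdir -p pics; ls; python3 - <<'E'
from rig import *
import cv2,numpy as np
np.set_printoptions(precision=4,suppress=True)
print(observe())
for n in("scene","top"):
    c=camera(n);cv2.imwrite(f"pics/{n}0.png",c["color"][:,:,::-1]);np.savez(f"{n}0.npz",**c)
    print(n,c["mtx"],c["world_from_camera"],c.keys())
E
```

```text
pics
{'t': 0.0, 'joint_pos': array([ 1.1178,  0.3812,  1.2983, -0.    ,  1.4636, -0.2153]), 'qvel': array([ 0.0017, -0.0002,  0.    ,  0.0003, -0.0006,  0.0009]), 'effort': array([ -0.0008, -44.8436, -23.1282,  -0.0001,   0.0046,  -0.    ]), 'eef_pos': array([0.1294, 0.5343, 0.2527]), 'orientation': array([[-0.9719,  0.2355, -0.0007],
       [ 0.2355,  0.9719, -0.0014],
       [ 0.0003, -0.0015, -1.    ]]), 'contact_force': array([-0.1458, -0.2327,  0.9342]), 'torque': array([ 0.0273, -0.032 ,  0.0345]), 'opening': 0.08544369937578844}
scene [[428.936    0.     319.4674]
 [  0.     428.936  191.9552]
 [  0.       0.       1.    ]] [[ 0.4764 -0.7617  0.4393  1.0808]
 [ 0.8791  0.4202 -0.2247 -0.2458]
 [-0.0134  0.4932  0.8698  1.1063]
 [ 0.      0.      0.      1.    ]] dict_keys(['color', 'mtx', 'world_from_camera'])
top [[426.1178   0.     314.2429]
 [  0.     426.1178 198.2324]
 [  0.       0.       1.    ]] [[-0.0103  0.9961 -0.0872  0.4444]
 [-0.9998 -0.0087  0.019   0.0245]
 [ 0.0181  0.0874  0.996   1.2836]
 [ 0.      0.      0.      1.    ]] dict_keys(['color', 'mtx', 'world_from_camera'])
```

View pics/scene0.png

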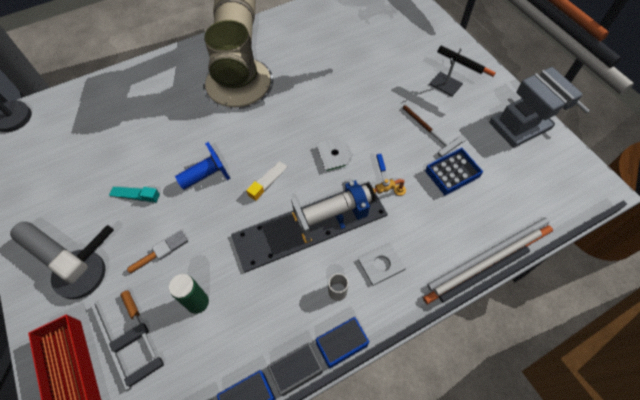

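View pics/top0.png

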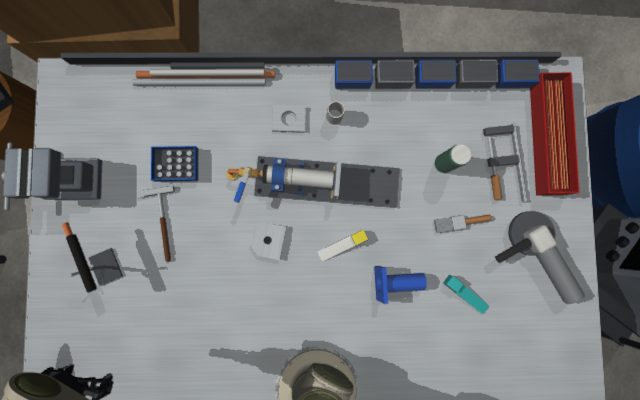

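```bash
python3 - <<'E'
import cv2,numpy as np
a=cv2.imread("pics/top0.png");b=cv2.imread("pics/scene0.png")
c=cv2.resize(a[140:270,220:410],None,fx=4,fy=4,interpolation=cv2.INTER_CUBIC);cv2.imwrite("pics/tc.png",c);
c=cv2.resize(b[130:280,225:415],None,fx=4,fy=4,interpolation=cv2.INTER_CUBIC);cv2.imwrite("pics/sc.png",c)
E
```

```text
(no output)
```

View pics/tc.png

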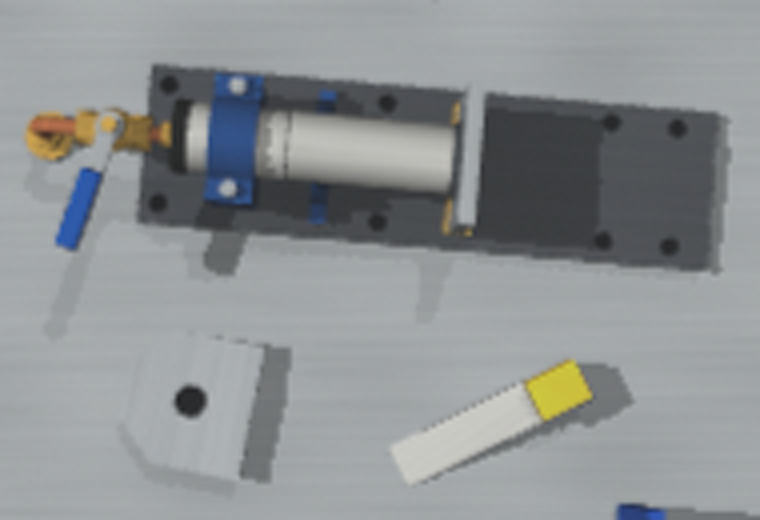

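View pics/sc.png

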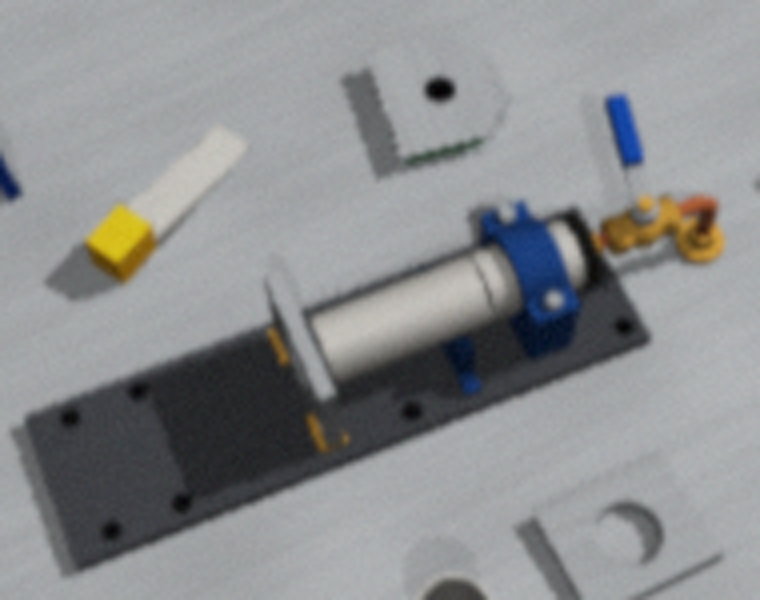

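```bash
cat > h.py <<'E'
import cv2,numpy as np
np.set_printoptions(precision=4,suppress=True)
def load(n,i=0): return dict(np.load(f"{n}{i}.npz"))
def ray(c,p):
    d=np.linalg.inv(c["mtx"])@np.array([p[0],p[1],1.0]); d=np.array([d[0],-d[1],-d[2]])
    T=c["world_from_camera"]; return T[:3,3],T[:3,:3]@d/np.linalg.norm(d)
def onz(c,p,z):
    o,d=ray(c,p); return o+d*(z-o[2])/d[2]
def tri(c1,p1,c2,p2):
    o1,d1=ray(c1,p1);o2,d2=ray(c2,p2)
    s=np.linalg.lstsq(np.c_[d1,-d2],o2-o1,rcond=None)[0]
    a=o1+s[0]*d1;b=o2+s[1]*d2
    return (a+b)/2,np.linalg.norm(a-b)
def proj(c,P):
    T=np.linalg.inv(c["world_from_camera"]);q=T[:3,:3]@P+T[:3,3];q=np.array([q[0],-q[1],-q[2]])
    u=c["mtx"]@q;return u[:2]/u[2]
def hsv(c): return cv2.cvtColor(c["color"],cv2.COLOR_RGB2HSV)
def blobs(m,amin=15):
    n,l,s,ce=cv2.connectedComponentsWithStats(m.astype(np.uint8))
    return [(s[i],ce[i],l==i) for i in range(1,n) if s[i][4]>=amin]
E
python3 - <<'E'
from h import *
for n in("top","scene"):
    c=load(n);H=hsv(c).astype(int)
    for nm,m in(("yellow",(H[...,0]>22)&(H[...,0]<35)&(H[...,1]>150)&(H[...,2]>130)),("blue",(H[...,0]>105)&(H[...,0]<125)&(H[...,1]>150)&(H[...,2]>60))):
        for s,ce,mm in blobs(m):
            r=cv2.minAreaRect(np.argwhere(mm)[:,::-1].astype(np.float32))
            print(n,nm,s,ce,cv2.boxPoints(r).round(1).tolist())
E
```

```text
top yellow [352 230  15  15 133] [359. 237.] [[351.20001220703125, 235.39999389648438], [362.3999938964844, 229.8000030517578], [366.79998779296875, 238.60000610351562], [355.6000061035156, 244.1999969482422]]
top blue [500  59  39  25 176] [510.5795  72.5398] [[499.79998779296875, 59.099998474121094], [537.0999755859375, 57.599998474121094], [538.0999755859375, 81.5], [500.79998779296875, 83.0]]
top blue [335  60  37  26 131] [345.5725  77.4656] [[332.8999938964844, 60.29999923706055], [369.0, 57.29999923706055], [371.1000061035156, 82.0], [335.0, 85.0]]
top blue [418  60  38  24 130] [429.5308  76.8769] [[417.79998779296875, 60.099998474121094], [454.3999938964844, 59.0], [455.1000061035156, 82.0], [418.5, 83.0]]
top blue [ 615   97   25  102 2112] [628.2969 145.6165] [[615.0, 97.0], [639.0, 97.0], [639.0, 198.0], [615.0, 198.0]]
top blue [597 103  22  11  43] [607.186  107.6977] [[596.4000244140625, 111.80000305175781], [617.2000122070312, 101.4000015258789], [618.2000122070312, 103.4000015258789], [597.4000244140625, 113.80000305175781]]
top blue [151 146  45  35 231] [174.0866 1
[... 1453 characters left out ...]
 [371.1000061035156, 206.3000030517578], [359.6000061035156, 212.60000610351562]]
scene blue [340 223   5   5  18] [342.1111 225.3333] [[339.6000061035156, 224.1999969482422], [342.79998779296875, 222.60000610351562], [344.79998779296875, 226.60000610351562], [341.6000061035156, 228.1999969482422]]
scene blue [316 318  53  49 292] [341.9486 350.6541] [[313.29998779296875, 340.1000061035156], [354.5, 316.6000061035156], [370.0, 343.79998779296875], [328.8999938964844, 367.29998779296875]]
scene blue [258 371  17  29 110] [266.6545 385.7455] [[256.29998779296875, 372.20001220703125], [261.70001220703125, 369.79998779296875], [274.3999938964844, 398.79998779296875], [269.0, 401.20001220703125]]
```

```bash
python3 - <<'E'
from h import *
for n,roi in(("top",(245,145,410,215)),("scene",(222,170,400,275))):
    c=load(n);H=hsv(c);V=H[...,2].copy()
    x0,y0,x1,y1=roi
    print(n,[int(V[y,x]) for x,y in ((385,185),(350,185),(330,200),(300,225),(260,240))])
    for th in(75,90):
        m=np.zeros_like(V);m[y0:y1,x0:x1]=(V[y0:y1,x0:x1]<th)
        m=cv2.morphologyEx(m,cv2.MORPH_CLOSE,np.ones((5,5)))
        m=cv2.morphologyEx(m,cv2.MORPH_OPEN,np.ones((3,3)))
        b=max(blobs(m),key=lambda b:b[0][4]);
        r=cv2.minAreaRect(np.argwhere(b[2])[:,::-1].astype(np.float32))
        hull=cv2.convexHull(np.argwhere(b[2])[:,::-1].astype(np.int32))
        print(n,th,b[0],cv2.boxPoints(r).round(1).tolist(), cv2.approxPolyDP(hull,3,True)[:,0].tolist())
    vis=c["color"][:,:,::-1].copy();vis[b[2]]=(0,0,255)
    cv2.imwrite(f"pics/m_{n}.png",cv2.resize(vis[y0:y1,x0:x1],None,fx=4,fy=4,interpolation=0))
E
```

```text
top [86, 63, 81, 168, 175]
top 75 [ 335  167   40   36 1039] [[334.79998779296875, 199.6999969482422], [337.20001220703125, 166.39999389648438], [374.29998779296875, 169.0], [371.8999938964844, 202.39999389648438]] [[374, 169], [371, 202], [335, 199], [342, 167]]
top 90 [ 255  157  144   50 3509] [[254.39999389648438, 195.39999389648438], [257.70001220703125, 156.39999389648438], [398.8999938964844, 168.39999389648438], [395.6000061035156, 207.39999389648438]] [[398, 169], [395, 206], [255, 194], [258, 157]]
scene [88, 92, 164, 77, 71]
scene 75 [ 233  183  153   89 4301] [[230.1999969482422, 235.10000610351562], [372.3999938964844, 180.39999389648438], [386.6000061035156, 217.10000610351562], [244.3000030517578, 271.79998779296875]] [[385, 213], [246, 271], [233, 234], [366, 183]]
scene 90 [ 232  183  155   89 4577] [[229.10000610351562, 235.10000610351562], [373.1000061035156, 178.60000610351562], [387.79998779296875, 216.10000610351562], [243.8000030517578, 272.5]] [[386, 213], [247, 271], [242, 268], [232, 234], [365, 183], [376, 186]]
```

View pics/m_top.png

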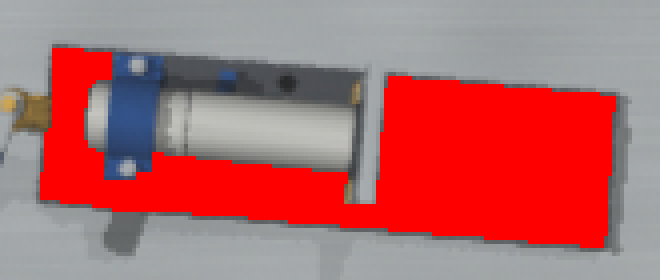

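View pics/m_scene.png

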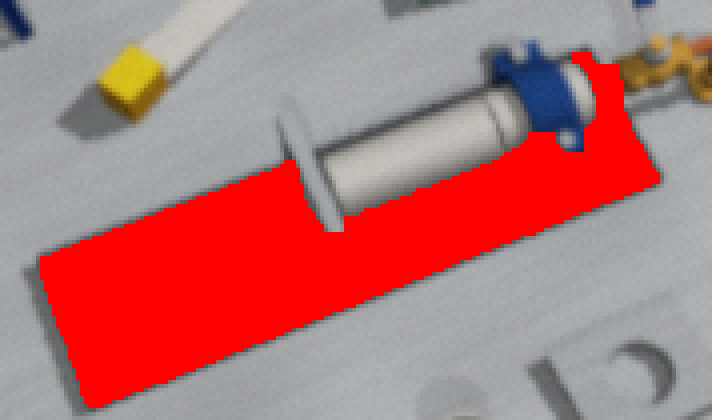

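```bash
cat >> h.py <<'E'
from scipy.ndimage import map_coordinates
def edge(I,A,B,inward,lo=0.08,hi=0.92,w=4,n=40,minc=25):
    """fit line to strongest gradient across segment A-B (dark/bright any); returns pt,dir"""
    A=np.array(A,float);B=np.array(B,float);t=(B-A)/np.linalg.norm(B-A);nn=np.array([-t[1],t[0]])
    if nn@(np.array(inward)-A)<0: nn=-nn
    P=[];s=np.arange(-w,w+.01,.1)
    for u in np.linspace(lo,hi,n):
        q=A+(B-A)*u
        pr=map_coordinates(I,[q[1]+s*nn[1],q[0]+s*nn[0]],order=1)
        g=np.convolve(pr,np.r_[np.ones(8),-np.ones(8)],'valid')/8
        k=np.argmax(np.abs(g)); 
        if abs(g[k])<minc: continue
        P.append(q+nn*(s[k]+0.75))
    P=np.array(P,np.float32)
    l=cv2.fitLine(P,cv2.DIST_HUBER,0,.01,.01).ravel()
    r=np.abs((P-l[2:])@np.array([-l[1],l[0]]));
    return l[2:].astype(float),l[:2].astype(float),np.median(r),len(P)
def cross(l1,l2):
    s=np.linalg.solve(np.c_[l1[1],-l2[1]],l2[0]-l1[0]);return l1[0]+s[0]*l1[1]
E
cat > p.py <<'E'
from h import *
T=load("top");S=load("scene");out={}
for n,c,cs in(("top",T,[(257.8,156.5),(399,168.5),(396,207),(254.5,195)]),("scene",S,[(366,183),(387,213.5),(246,272),(232,234)])):
    I=hsv(c)[...,2].astype(float);I=cv2.GaussianBlur(I,(0,0),.6)
    ctr=np.mean(cs,0);L=[edge(I,cs[i],cs[(i+1)%4],ctr) for i in range(4)]
    for l in L: print(n,l[2],l[3])
    out[n]=[cross(L[i-1],L[i]) for i in range(4)];print(np.array(out[n]))
t=out["top"];s=out["scene"]
# top order: (+x,-y jig),( -x,-y),(-x,+y),(+x,+y); scene: (+x,+y),(+x,-y),(-x,-y),(-x,+y)
for i,j in((0,1),(1,2),(2,3),(3,0)):
    print("tri",*tri(T,t[i],S,s[j]), "top z12",onz(T,t[i],.012),"scene z12",onz(S,s[j],.012))
E
python3 p.py
```

```text
Traceback (most recent call last):
  File "p.py", line 5, in <module>
    ctr=np.mean(cs,0);L=[edge(I,cs[i],cs[(i+1)%4],ctr) for i in range(4)]
                         ~~~~^^^^^^^^^^^^^^^^^^^^^^^^^
  File "h.py", line 35, in edge
    l=cv2.fitLine(P,cv2.DIST_HUBER,0,.01,.01).ravel()
      ~~~~~~~~~~~^^^^^^^^^^^^^^^^^^^^^^^^^^^^
cv2.error: OpenCV(4.12.0) /io/opencv/modules/imgproc/src/linefit.cpp:618: error: (-215:Assertion failed) npoints2 >= 0 || npoints3 >= 0 in function 'fitLine'
```

```bash
sed -i "s/np.ones(8),-np.ones(8)\],'valid')\/8/np.ones(15),-np.ones(15)],'valid')\/15/; s/s\[k\]+0.75/s[k]+1.45/; s/minc=25/minc=12/" h.py; python3 p.py
```

```text
top 0.10726411 39
top 0.00013062998 40
top 0.18577743 40
top 0.1515231 40
[[257.6306 155.4881]
 [401.6004 167.9494]
 [398.4997 207.7473]
 [253.6071 195.5139]]
scene 1.0232164 40
scene 0.039243694 40
scene 0.105043106 40
scene 0.5105313 38
[[365.8784 185.7219]
 [390.212  214.1598]
 [243.7829 272.9861]
 [229.8186 232.9098]]
tri [0.6883 0.1734 0.0141] 0.00878120702899932 top z12 [0.6866 0.1697 0.012 ] scene z12 [0.6891 0.1784 0.012 ]
tri [ 0.6469 -0.261   0.0122] 0.0085762343543024 top z12 [ 0.6454 -0.2651  0.012 ] scene z12 [ 0.6486 -0.257   0.012 ]
tri [ 0.5254 -0.2477  0.0198] 0.0061834966757829245 top z12 [ 0.5249 -0.2523  0.012 ] scene z12 [ 0.5229 -0.2448  0.012 ]
tri [ 0.5659  0.1805 -0.0127] 0.008880108390841175 top z12 [0.5655 0.1815 0.012 ] scene z12 [0.5758 0.1669 0.012 ]
```

```bash
python3 - <<'E'
from h import *
T=load("top");S=load("scene")
V=hsv(T)[...,2];print(V[180,390:410]);print(V[195,388:408]);print(V[178,248:266]);print(V[150:162,265],V[196:214,380],V[190:206,275])
V=hsv(S)[...,2];print(V[250,228:250]);print(V[225:240,250],V[255:275,275],V[200,374:392])
E
```

```text
[ 86  86  87  86  86  86  86  90 107 120 119 123 145 170 170 170 170 170
 170 170]
[ 86  85  85  86  86  86  86  86  90 106 118 118 133 168 168 168 168 168
 168 168]
[146 152 170 161 135 134 131 111  70  69  63  64  64  62  49  44  45  48]
[166 167 163 161 162 165 147  88  85  86  87  84] [ 85  85  86  87  87  86  86  87  89  83  99 155 157 166 168 167 168 166] [ 87  57  60  60  62  61  61  75 103 105 105 105 105 102 104 104]
[168 166 164 149 124 105 108  95  75  71  67  70  66  67  66  67  62  64
  68  70  69  72]
[148 120  85  71  69  68  67  67  69  68  69  66  68  67  70] [ 66  65  70  65  57  89 138 159 165 164 164 164 162 161 163 163 160 162
 164 161] [ 22  34  45  57  64  89 131 158 168 172 174 174 174 176 171 174 174 175]
```

```bash
cat >> h.py <<'E'
def edget(I,A,B,inward,thr,lo=0.08,hi=0.92,w=4,n=40):
    A=np.array(A,float);B=np.array(B,float);t=(B-A)/np.linalg.norm(B-A);nn=np.array([-t[1],t[0]])
    if nn@(np.array(inward)-A)>0: nn=-nn
    P=[];s=np.arange(-w,w+.01,.05)
    for u in np.linspace(lo,hi,n):
        q=A+(B-A)*u
        pr=map_coordinates(I,[q[1]+s*nn[1],q[0]+s*nn[0]],order=1)
        k=np.argmax(pr>thr)
        if k<10: continue
        P.append(q+nn*s[k])
    P=np.array(P,np.float32)
    l=cv2.fitLine(P,cv2.DIST_HUBER,0,.01,.01).ravel()
    r=np.abs((P-l[2:])@np.array([-l[1],l[0]]));
    return l[2:].astype(float),l[:2].astype(float),np.median(r),len(P)
E
cat > p.py <<'E'
from h import *
T=load("top");S=load("scene");out={}
for n,c,cs,pr in(("top",T,[(257.8,156.5),(399,168.5),(396,207),(254.5,195)],[(125,.03,.97),(102,.1,.9),(125,.03,.4),(97,.1,.9)]),
  ("scene",S,[(366,183),(387,213.5),(246,272),(232,234)],[(115,.6,.95),(115,.05,.95),(89,.1,.9),(110,.03,.42)])):
    I=hsv(c)[...,2].astype(float)
    ctr=np.mean(cs,0);L=[edget(I,cs[i],cs[(i+1)%4],ctr,*pr[i]) for i in range(4)]
    for l in L: print(n,l[2],l[3])
    out[n]=[cross(L[i-1],L[i]) for i in range(4)];print(np.array(out[n]))
t=out["top"];s=out["scene"]
W=[onz(T,p,.012) for p in t]
print(np.array(W)); print("sides",[np.linalg.norm(W[i]-W[i-1]).round(4) for i in range(4)])
for (i,j,z) in((0,1,0),(1,2,0),(2,3,.012),(3,0,.012)):
    print("tri",*tri(T,t[i],S,s[j]),"scene",z,onz(S,s[j],z))
E
python3 p.py
```

```text
top 0.10020417 35
top 0.14567386 40
top 0.17646381 40
top 0.10952734 33
[[258.1992 155.6796]
 [399.06   167.6529]
 [396.8043 207.8002]
 [253.984  195.5374]]
scene 0.039192855 40
scene 0.06825313 40
scene 0.07905363 40
scene 0.072403334 40
[[368.5707 181.0903]
 [387.9478 215.1541]
 [243.8374 272.9944]
 [229.9003 233.9953]]
[[ 0.686   0.1679  0.012 ]
 [ 0.6464 -0.2574  0.012 ]
 [ 0.5248 -0.2472  0.012 ]
 [ 0.5654  0.1804  0.012 ]]
sides [np.float64(0.1212), np.float64(0.4272), np.float64(0.1221), np.float64(0.4295)]
tri [0.6873 0.1699 0.01  ] 0.00388714305225455 scene 0 [0.6844 0.1756 0.    ]
tri [ 0.6471 -0.2575  0.0087] 0.0012762128793567076 scene 0 [ 0.644 -0.257  0.   ]
tri [ 0.5251 -0.2467  0.0109] 0.001647532597959783 scene 0.012 [ 0.526  -0.2459  0.012 ]
tri [0.5658 0.1812 0.0122] 0.001956765076556335 scene 0.012 [0.5661 0.1823 0.012 ]
```

```bash
python3 - <<'E'
from h import *
T=load("top");S=load("scene")
W=np.array([[0.686,0.1679],[0.6464,-0.2574],[0.5248,-0.2472],[0.5654,0.1804]])
d=(W[0]+W[3]-W[1]-W[2])/2;ex=d/np.linalg.norm(d);o=W.mean(0)+.015*ex
ey=np.array([-ex[1],ex[0]]);print("jig o",o,"yaw",np.degrees(np.arctan2(ex[1],ex[0])),ex,ey)
np.savez("jig.npz",o=o,ex=ex,ey=ey)
J=lambda x,y,z: np.array([*(o+ex*x+ey*y),z])
# markers overlay
a=T["color"][:,:,::-1].copy();b=S["color"][:,:,::-1].copy()
k=5
A=cv2.resize(a[140:220,225:405],None,fx=4,fy=4,interpolation=cv2.INTER_CUBIC)
B=cv2.resize(b[150:280,225:405],None,fx=4,fy=4,interpolation=cv2.INTER_CUBIC)
pts=[(-.045,-.05,.02),(-.045,.05,.02),(-.045,-.05,.1),(-.045,.05,.1),(-.045,.036,.02),(-.045,.022,.02),(-.045,-.022,.02),(.111,0,.097),(.145,0,.097)]
for p in pts:
    for c,im,x0,y0 in((T,A,225,140),(S,B,225,150)):
        u=(proj(c,J(*p))-[x0,y0]+.5)*4; cv2.circle(im,tuple(int(v) for v in u),3,(0,0,255),1)
cv2.imwrite("pics/oA.png",A);cv2.imwrite("pics/oB.png",B)
# wedge
H=hsv(T);
m=((H[...,1]<40)&(H[...,2]>195)).astype(np.uint8)
r=[x for x in blobs(m,60)]
for s,ce,mm in r:
    if 315<ce[0]<360 and 230<ce[1]<260:
        q=cv2.minAreaRect(np.argwhere(mm)[:,::-1].astype(np.float32));print(s,ce,q,cv2.boxPoints(q))
y=(359.,237.);print("yellow tri",tri(T,y,S,(254.19,188.44)),onz(T,y,.036))
print(H[225:260,343,2],H[225:260,343,1])
E
```

```text
jig o [ 0.6071 -0.0241] yaw 84.62815160039449 [0.0936 0.9956] [-0.9956  0.0936]
[318 237  35  23 318] [334.7201 248.4245] ((335.1000061035156, 248.2000274658203), (9.391485214233398, 34.882659912109375), 63.43495178222656) [[317.4 251.8]
 [348.6 236.2]
 [352.8 244.6]
 [321.6 260.2]]
yellow tri (array([ 0.4388, -0.1289,  0.0358]), np.float64(4.375384867037504e-05)) [ 0.4388 -0.1289  0.036 ]
[170 172 174 172 171 170 172 174 175 175 176 174 170 168 193 201 202 200
 201 201 198 197 199 197 196 185 135 107 129 171 172 172 171 171 169] [ 8  9 10  9 10  9 10 10 10  9  7  9  9  6  5  8  8  6  8  8  6  6  8  6
  5  4  6  7 10  9  9  9 10 10  9]
```

View pics/oA.png

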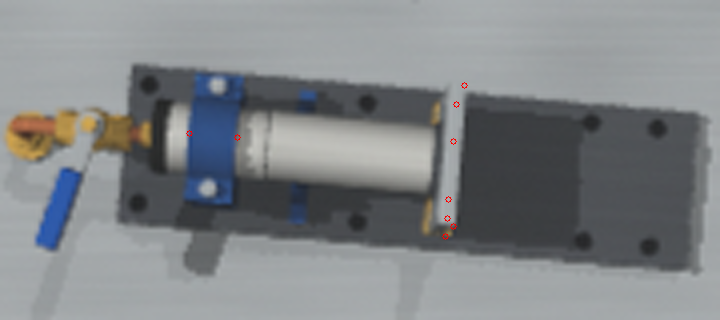

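View pics/oB.png

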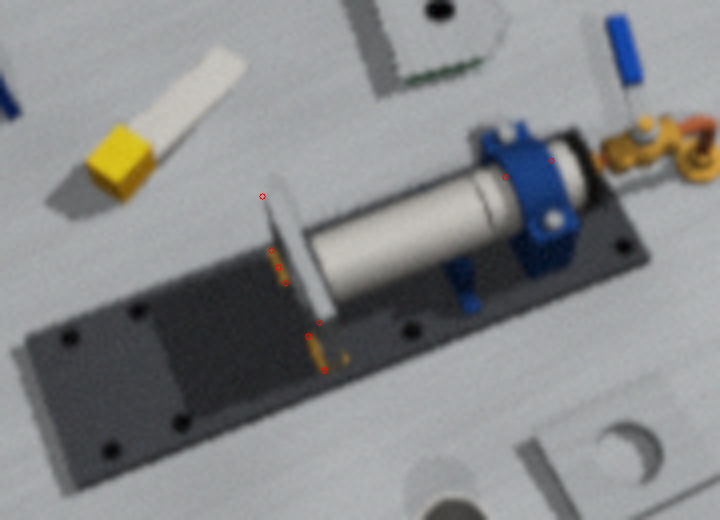

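```bash
python3 - <<'E'
from h import *
T=load("top");S=load("scene")
a=T["color"][225:270,310:375,::-1];cv2.imwrite("pics/w.png",cv2.resize(a,None,fx=10,fy=10,interpolation=0))
b=S["color"][155:205,240:295,::-1];cv2.imwrite("pics/ws.png",cv2.resize(b,None,fx=10,fy=10,interpolation=0))
V=hsv(T)[...,2].astype(float)
# tip outline: rect of bright mask
h=onz(T,(359,237),.036)
for p in((319.3,256.2),(319.5,256.0)):
    t=onz(T,p,.0025);v=t-h;print(t,np.hypot(*v[:2]),np.degrees(np.arctan2(v[1],v[0])))
# blue lever
tb=(239.01,191.6);sb=(380.61,162.16)
print("lever",tri(T,tb,S,sb),onz(T,tb,.096))
E
```

```text
[ 0.3828 -0.0132  0.0025] 0.12850411357473424 115.81718558104691
[ 0.3834 -0.0138  0.0025] 0.12770612322096234 115.69875133741209
lever (array([0.5688, 0.2118, 0.0956]), np.float64(8.316678582699124e-05)) [0.5688 0.2118 0.096 ]
```

View pics/w.png

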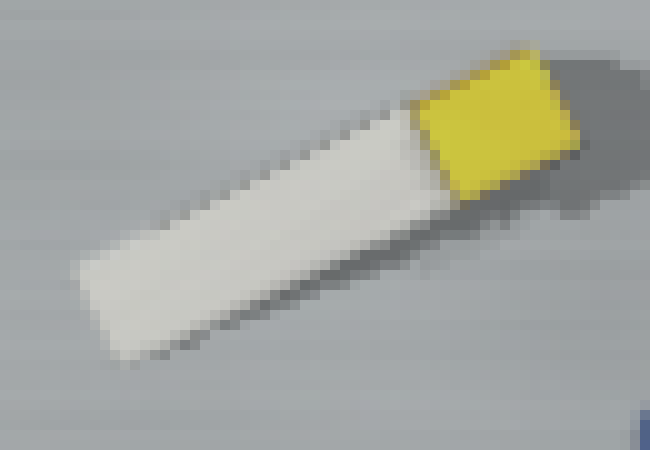

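View pics/ws.png

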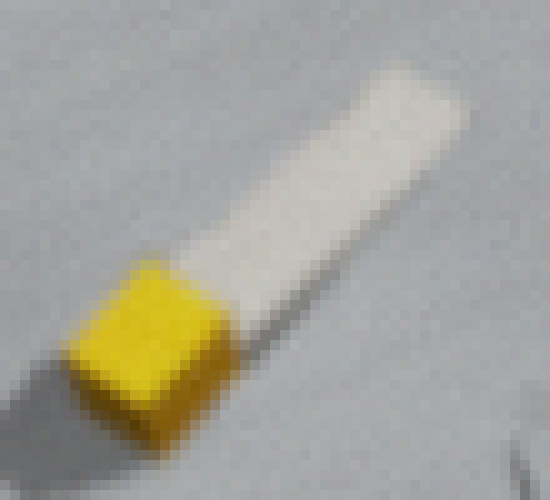

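```bash
python3 - <<'E'
from h import *
T=load("top");S=load("scene");j=np.load("jig.npz")
R=np.c_[j["ex"],j["ey"]]
J=lambda p:(R.T@(p[:2]-j["o"]))
c=onz(T,(239.01,191.6),.096)
for z in(.096,):
    a=onz(T,(235.65,200.6),z);b=onz(T,(242.5,182.4),z);v=a-b;print("sleeve",a,b,np.hypot(*v[:2]),"yaw",np.degrees(np.arctan2(v[1],v[0])))
u=v/np.linalg.norm(v)
print("axis",c-u*.063,J(c-u*.063),"lever in jig",J(c),R.T@u[:2])
n=onz(T,(246.8,170.3),.1);print("nut",n,J(n));w=c-n;print(np.hypot(*w[:2]),np.degrees(np.arctan2(w[1],w[0])),R.T@w[:2])
H=hsv(S);a=S["color"][145:205,370:415,::-1];cv2.imwrite("pics/vs.png",cv2.resize(a,None,fx=10,fy=10,interpolation=0))
a=T["color"][155:210,220:275,::-1];cv2.imwrite("pics/vt.png",cv2.resize(a,None,fx=10,fy=10,interpolation=0))
E
```

```text
sleeve [0.5437 0.221  0.096 ] [0.5946 0.2022 0.096 ] 0.054307517963364596 yaw 159.73068723562366
axis [0.6279 0.19   0.096 ] [ 0.2152 -0.0007] lever in jig [0.2313 0.0602] [0.2571 0.9664]
nut [0.6281 0.1898 0.1   ] [ 0.2149 -0.0009]
0.06325175552414763 159.60217143767179 [0.0164 0.0611]
```

View pics/vs.png

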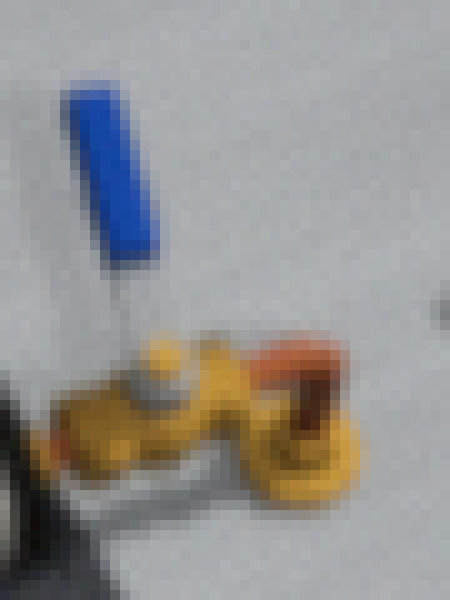

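View pics/vt.png

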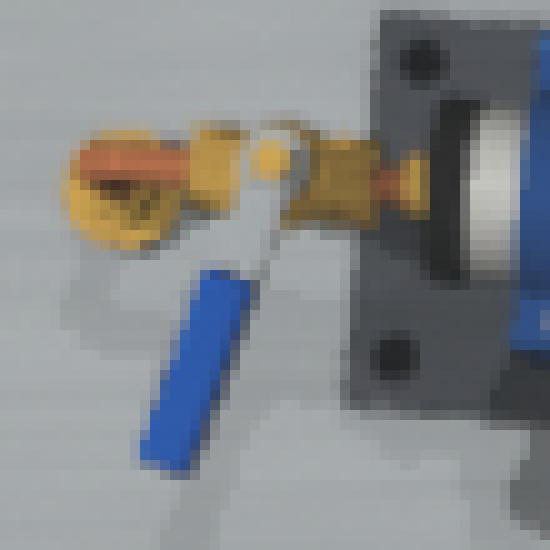

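```bash
cat > go.py <<'E'
from rig import *
from h import *
from scipy.spatial.transform import Rotation as Ro
def plan(P,a,cur=None):
    s=observe();p,R=(s["eef_pos"],s["orientation"]) if cur is None else cur
    a=np.radians(a);Rt=np.array([[-np.sin(a),np.cos(a),0],[np.cos(a),np.sin(a),0],[0,0,-1.]])
    return R.T@(np.array(P)-p)/.025, Ro.from_matrix(R.T@Rt).as_rotvec()
def st():
    s=observe();y=s["orientation"][:,1]
    print("t",round(s["t"],2),"p",s["eef_pos"],"jaw",round(float(np.degrees(np.arctan2(y[1],y[0]))),2),"z",s["orientation"][:,2],"F",s["contact_force"],"op",round(s["opening"],4),"q",s["joint_pos"])
E
python3 - <<'E'
from go import *
print(plan((.5688,.2118,.16),69.65))
print(plan((.5688,.2118,.093),69.65))
E
```

```text
(array([-20.1189,  -8.3932,   3.7168]), array([-0.0013, -0.0002,  0.1174]))
(array([-20.1196,  -8.3897,   6.3968]), array([-0.0013, -0.0002,  0.1174]))
```

move_arm([
  [-20.1,-8.4,3.7,0,0,0.117,0],
  [-20.1,-8.4,3.7,0,0,0.117,0],
  [-20.1,-8.4,3.7,0,0,0.117,0],
  [-20.1,-8.4,3.7,0,0,0.117,0],
  [-20.1,-8.4,3.7,0,0,0.117,0],
  [-20.1,-8.4,3.7,0,0,0.117,0],
  [-20.1,-8.4,3.7,0,0,0.117,0],
  [-20.1,-8.4,3.7,0,0,0.117,0],
  [-20.1,-8.4,3.7,0,0,0.117,0],
  [-20.1,-8.4,3.7,0,0,0.117,0],
  [-20.1,-8.4,3.7,0,0,0.117,0],
  [-20.1,-8.4,3.7,0,0,0.117,0],
  [-20.1,-8.4,3.7,0,0,0.117,0],
])

```text
t: 1.72
eef_pos: [0.5679, 0.2128, 0.1612]
orientation: [[-0.938, 0.346, 0.0], [0.346, 0.938, 0.0], [-0.0, 0.0, -1.0]]
contact_force: [-0.5, -0.4, -0.0]
opening: 0.0427
```

```bash
python3 - <<'E'
from go import *
st()
print(plan((.5688,.2118,.093),69.65))
E
```

```text
t 1.73 p [0.5679 0.2128 0.1612] jaw 69.75 z [ 0.0004  0.0001 -1.    ] F [-0.4842 -0.4283 -0.0156] op 0.0427 q [ 0.1636  0.554   1.2781  0.      1.3091 -1.0537]
(array([-0.0486, -0.0264,  2.7297]), array([0.0002, 0.0004, 0.0017]))
```

move_arm([
  [0,0,1.5,0,0,0,0],
  [0,0,2.7,0,0,0,0],
  [0,0,2.7,0,0,0,0],
  [0,0,2.7,0,0,0,-1],
  [0,0,2.7,0,0,0,-1],
  [0,0,2.7,0,0,0,-1],
  [0,0,2.7,0,0,0,-1],
  [0,0,2.7,0,0,0,-1],
])

```text
t: 2.72
eef_pos: [0.5692, 0.2126, 0.0951]
orientation: [[-0.938, 0.347, 0.003], [0.347, 0.938, 0.001], [-0.003, 0.002, -1.0]]
contact_force: [0.5, 2.4, 6.5]
opening: 0.0145
```

```bash
python3 - <<'E'
from go import *
st();s=observe()
ax=np.array([.628,.190]);p=s["eef_pos"][:2];r=np.linalg.norm(p-ax);y0=np.degrees(np.arctan2(*(p-ax)[::-1]));print("r",r,"yaw",y0,"sleeve expected 159.65")
for k in(5,10,15,20,25,30,32):
    th=np.radians(y0-k);P=[*(ax+r*np.array([np.cos(th),np.sin(th)])),s["eef_pos"][2]]
    j=69.75-k;print(k,*plan(P,j))
E
```

```text
t 2.73 p [0.5692 0.2126 0.0951] jaw 69.71 z [ 0.0034  0.0011 -1.    ] F [0.4546 2.3556 6.4898] op 0.0145 q [ 0.1627  0.6264  1.3556  0.0006  1.1561 -1.0543]
r 0.06304123816752032 yaw 158.98488253472016 sleeve expected 159.65
5 [-0.0124  0.2196  0.0005] [0.0023 0.0027 0.0866]
10 [-0.0439  0.4374  0.0011] [0.0024 0.0026 0.1739]
15 [-0.0942  0.6515  0.0017] [0.0026 0.0025 0.2611]
20 [-0.163   0.8605  0.0024] [0.0027 0.0024 0.3484]
25 [-0.2498  1.0626  0.003 ] [0.0028 0.0023 0.4357]
30 [-0.3538  1.2564  0.0038] [0.0029 0.0021 0.5229]
32 [-0.4001  1.3313  0.0041] [0.0029 0.0021 0.5578]
```

move_arm([
  [-0.01,0.22,0,0,0,0.087,-1],
  [-0.04,0.44,0,0,0,0.174,-1],
  [-0.09,0.65,0,0,0,0.261,-1],
  [-0.16,0.86,0,0,0,0.349,-1],
  [-0.25,1.06,0,0,0,0.436,-1],
  [-0.35,1.26,0,0,0,0.523,-1],
  [-0.35,1.26,0,0,0,0.523,-1],
  [-0.35,1.26,0,0,0,0.523,-1],
])

```text
t: 3.72
eef_pos: [0.5879, 0.2397, 0.0951]
orientation: [[-0.639, 0.769, 0.003], [0.769, 0.639, 0.002], [0.0, 0.003, -1.0]]
contact_force: [-2.8, 6.1, 7.3]
opening: 0.0143
```

```bash
python3 - <<'E'
from go import *
st();s=observe()
ax=np.array([.628,.190]);p=s["eef_pos"][:2];print("yaw",np.degrees(np.arctan2(*(p-ax)[::-1])),"want 129.63", np.linalg.norm(p-ax))
E
```

```text
t 3.73 p [0.5879 0.2397 0.0951] jaw 39.71 z [ 0.0026  0.0023 -1.    ] F [-2.8116  6.1198  7.318 ] op 0.0143 q [ 0.2004  0.667   1.269   0.0018  1.2027 -0.4934]
yaw 128.89637354264443 want 129.63 0.06386456882214026
```

Release, rise, and verify in the images.

move_arm([
  [0,0,0,0,0,0,0],
  [0,0,0,0,0,0,0],
  [0,0,0,0,0,0,0],
  [0,0,-2.0,0,0,0,0],
  [0,0,-4.0,0,0,0,0],
  [-2,-2,-5,0,0,0,0.5],
  [-2,-6,-5,0,0,0,1],
  [-2,-8,-5,0,0,0,1],
  [-2,-8,-5,0,0,0,1],
])

```text
t: 4.85
eef_pos: [0.4636, 0.0709, 0.2185]
orientation: [[-0.638, 0.77, -0.0], [0.77, 0.638, -0.0], [-0.0, -0.0, -1.0]]
contact_force: [0.8, -0.7, -0.6]
opening: 0.0854
```

```bash
python3 - <<'E'
from go import *
st()
for n in("scene","top"):
    c=camera(n);np.savez(f"{n}1.npz",**c)
    H=hsv(c).astype(int);m=(H[...,0]>105)&(H[...,0]<125)&(H[...,1]>150)&(H[...,2]>60)
    for s,ce,mm in blobs(m):
        if 60<s[4]<125:print(n,s,ce,cv2.boxPoints(cv2.minAreaRect(np.argwhere(mm)[:,::-1].astype(np.float32))).round(1).tolist())
    im=c["color"][:,:,::-1]
    cv2.imwrite(f"pics/{n}1.png",im)
E
```

```text
t 4.85 p [0.4636 0.0709 0.2185] jaw 39.63 z [-0.0003 -0.0003 -1.    ] F [ 0.8433 -0.6617 -0.5865] op 0.0854 q [-0.1014  0.2713  1.5717 -0.0003  1.2989 -0.793 ]
scene [389 156   8  16  69] [392.5362 163.1449] [[387.70001220703125, 169.8000030517578], [393.29998779296875, 155.0], [397.29998779296875, 156.5], [391.79998779296875, 171.3000030517578]]
scene [254 371  21  29 116] [266.1466 385.181 ] [[253.6999969482422, 373.3999938964844], [260.8999938964844, 369.3999938964844], [276.6000061035156, 397.5], [269.3999938964844, 401.6000061035156]]
top [221 178  18  15  91] [229.4615 185.0659] [[220.60000610351562, 189.60000610351562], [235.39999389648438, 177.0], [238.39999389648438, 180.39999389648438], [223.60000610351562, 193.0]]
```

View pics/top1.png

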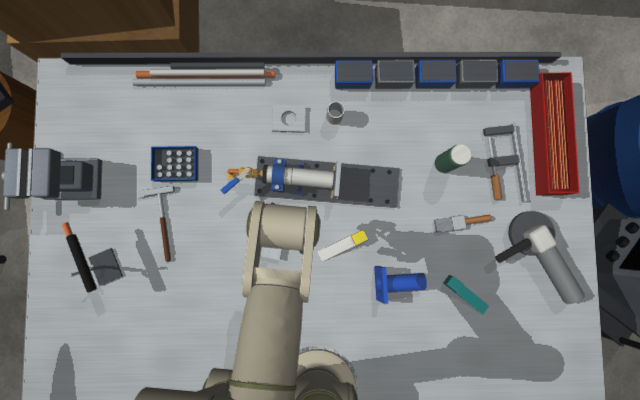

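```bash
python3 - <<'E'
from go import *
T=load("top",1);S=load("scene",1)
c=onz(T,(229.46,185.07),.096);print(c,tri(T,(229.46,185.07),S,(392.54,163.14)))
v=c[:2]-[.628,.190];print(np.linalg.norm(v),np.degrees(np.arctan2(v[1],v[0])),"valve deg",174.63-np.degrees(np.arctan2(v[1],v[0])))
print(plan((.4388,-.1289,.12),25.7));print(plan((.4388,-.1289,.025),25.7))
E
```

```text
[0.5874 0.2385 0.096 ] (array([0.5876, 0.239 , 0.0955]), np.float64(0.0007543752523604813))
0.06328615136160834 129.925557774228 valve deg 44.704442225772
(array([-5.5216, -5.8534,  3.9549]), array([-0.0006,  0.0002,  0.242 ]))
(array([-5.5213, -5.8511,  7.7549]), array([-0.0006,  0.0002,  0.242 ]))
```

move_arm([
  [-1.5,-1.6,1,0,0,0.1,0.4],
  [-3.0,-3.2,2.1,0,0,0.2,0.4],
  [-4.4,-4.7,3.2,0,0,0.242,0.4],
  [-5.5,-5.85,4,0,0,0.242,0.4],
  [-5.5,-5.85,4,0,0,0.242,0.4],
  [-5.5,-5.85,4,0,0,0.242,0.4],
])

```text
t: 5.7
eef_pos: [0.4415, -0.1265, 0.1185]
orientation: [[-0.436, 0.9, 0.0], [0.9, 0.436, 0.0], [-0.0, 0.0, -1.0]]
contact_force: [0.1, 0.0, -0.2]
opening: 0.0593
```

```bash
python3 - <<'E'
from go import *
st();print(plan((.4388,-.1289,.025),25.7))
c=camera("scene");cv2.imwrite("pics/s2.png",c["color"][:,:,::-1])
E
```

```text
t 5.7 p [ 0.4415 -0.1265  0.1185] jaw 25.85 z [ 0.0003  0.0001 -1.    ] F [ 0.0896  0.0254 -0.1648] op 0.0593 q [-0.5379  0.3851  1.7469  0.0003  1.0094 -0.9892]
(array([-0.0384, -0.14  ,  3.7388]), array([0.0003, 0.    , 0.0026]))
```

View pics/s2.png

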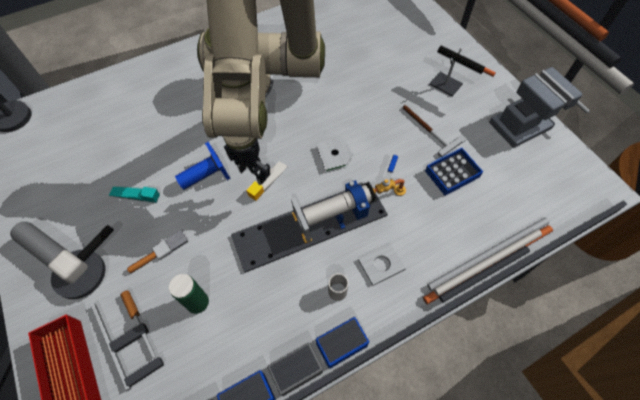

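move_arm([
  [-0.04,-0.14,1.5,0,0,0,0.4],
  [-0.04,-0.14,2.8,0,0,0,0.4],
  [-0.04,-0.14,3.5,0,0,0,0.4],
  [-0.04,-0.14,3.74,0,0,0,0.4],
  [-0.04,-0.14,3.74,0,0,0,0.4],
  [-0.04,-0.14,3.74,0,0,0,-1],
  [-0.04,-0.14,3.74,0,0,0,-1],
  [-0.04,-0.14,3.74,0,0,0,-1],
  [-0.04,-0.14,3.74,0,0,0,-1],
  [-0.04,-0.14,3.74,0,0,0,-1],
])

```text
t: 7.0
eef_pos: [0.4387, -0.1294, 0.0257]
orientation: [[-0.436, 0.9, 0.002], [0.9, 0.436, -0.001], [-0.001, 0.001, -1.0]]
contact_force: [-0.1, 0.7, 6.7]
opening: 0.0311
```

```bash
python3 - <<'E'
from go import *
st()
for z in(.07,):print(plan((.4388,-.1289,z),25.7))
E
```

```text
t 7.0 p [ 0.4387 -0.1294  0.0257] jaw 25.85 z [ 0.0015 -0.0008 -1.    ] F [-0.1102  0.7137  6.6812] op 0.0311 q [-0.5468  0.547   1.8492  0.0001  0.7437 -0.998 ]
(array([ 0.0147,  0.0163, -1.7714]), array([0.001 , 0.0014, 0.0026]))
```

```bash
python3 - <<'E'
from go import *
j=np.load("jig.npz");G=lambda x,y,z:[*(j["o"]+j["ex"]*x+j["ey"]*y),z]
s=observe()
for P in(G(-.205,.15,.075),G(-.205,0,.075)):print(P,*plan(P,-5.37))
E
```

```text
[np.float64(0.43852115004200154), np.float64(-0.21419766418632633), 0.075] [-3.0513 -1.481  -1.9687] [0.0014 0.0011 0.5448]
[np.float64(0.5878623625567672), np.float64(-0.2282405358520365), 0.075] [-6.1612  3.6502 -1.9593] [0.0014 0.0011 0.5448]
```

move_arm([
  [0,0,-0.5,0,0,0,-1],
  [0,0,-1.3,0,0,0,-1],
  [0,0,-1.96,0,0,0,-1],
  [-1,-0.5,-1.96,0,0,0.14,-1],
  [-2,-1,-1.96,0,0,0.28,-1],
  [-3.05,-1.48,-1.96,0,0,0.42,-1],
  [-3.05,-1.48,-1.96,0,0,0.545,-1],
  [-3.05,-1.48,-1.96,0,0,0.545,-1],
  [-3.8,-0.2,-1.96,0,0,0.545,-1],
  [-4.6,1.1,-1.96,0,0,0.545,-1],
  [-5.4,2.4,-1.96,0,0,0.545,-1],
  [-6.16,3.65,-1.96,0,0,0.545,-1],
  [-6.16,3.65,-1.96,0,0,0.545,-1],
  [-6.16,3.65,-1.96,0,0,0.545,-1],
])

```text
t: 8.75
eef_pos: [0.5867, -0.2275, 0.0736]
orientation: [[0.092, 0.996, -0.002], [0.996, -0.092, 0.001], [0.001, -0.002, -1.0]]
contact_force: [-0.7, -0.2, -4.5]
opening: 0.031
```

```bash
python3 - <<'E'
from go import *
st()
j=np.load("jig.npz");G=lambda x,y,z:[*(j["o"]+j["ex"]*x+j["ey"]*y),z]
for P in(G(-.205,0,.0377),):print(P,*plan(P,-5.37))
for n in("scene","top"):
    c=camera(n);np.savez(f"{n}3.npz",**c)
    im=c["color"][:,:,::-1];im=im[150:290,220:420] if n=="scene" else im[130:240,230:430]
    cv2.imwrite(f"pics/{n}3.png",cv2.resize(im,None,fx=4,fy=4,interpolation=cv2.INTER_CUBIC))
E
```

```text
t 8.75 p [ 0.5867 -0.2275  0.0736] jaw -5.26 z [-0.0017  0.0008 -1.    ] F [-0.6805 -0.1794 -4.4889] op 0.031 q [-0.5576  0.6856  1.304  -0.0002  1.1539 -0.4658]
[np.float64(0.5878623625567672), np.float64(-0.2282405358520365), 0.0377] [-0.0274  0.0501  1.4347] [-0.0018 -0.0007  0.002 ]
```

View pics/scene3.png

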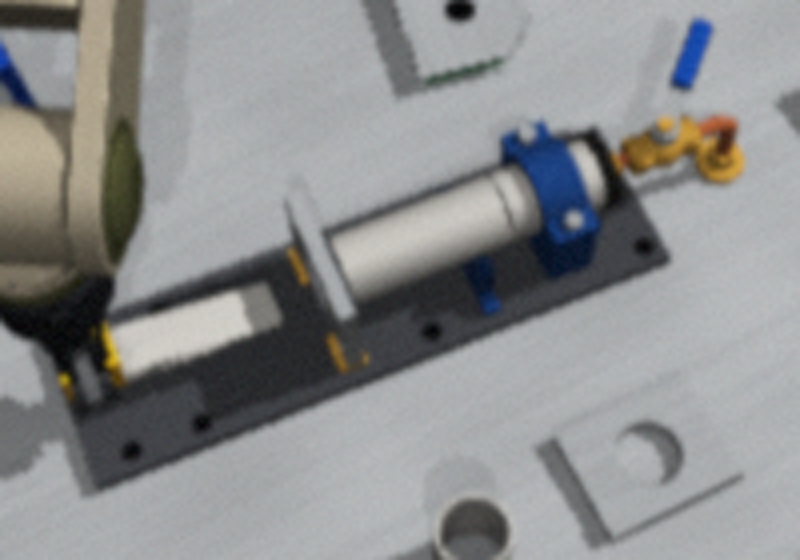

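View pics/top3.png

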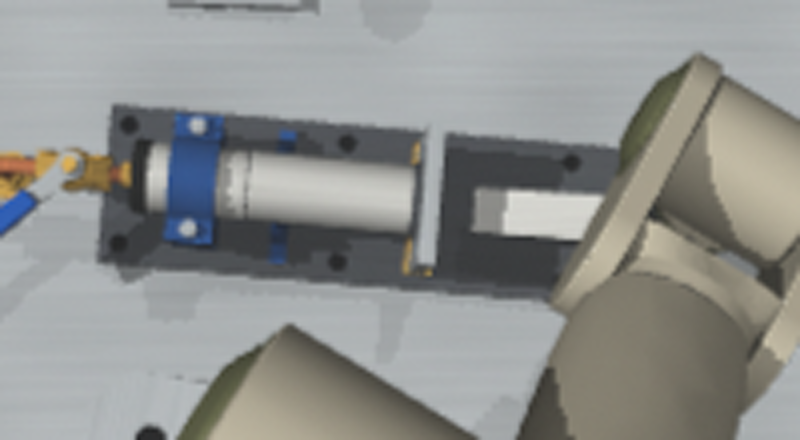

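```bash
python3 - <<'E'
from go import *
T=load("top",3);S=load("scene",3);j=np.load("jig.npz");R=np.c_[j["ex"],j["ey"]]
t=onz(T,(348.1,182.1),.050);print(t,R.T@(t[:2]-j["o"]))
# scene tip corners (268,284),(285,318)
q=(276.5/4+220-.4,302/4+150-.4);print(tri(T,(348.1,182.1),S,q)); s=onz(S,q,.05);print(R.T@(s[:2]-j["o"]))
p=observe()["eef_pos"];print("tcp jig",R.T@(p[:2]-j["o"]))
E
```

```text
[ 0.5988 -0.0984  0.05  ] [-0.0747  0.0012]
(array([ 0.5989, -0.0969,  0.0531]), np.float64(0.0025045481994935494))
[-0.0717  0.0023]
tcp jig [-0.2047  0.0012]
```

move_arm([
  [0,0.05,0.7,0,0,0,-1],
  [0,0.05,1.2,0,0,0,-1],
  [0,0.05,1.4,0,0,0,-1],
  [0,0.05,1.4,0,0,0,-1],
  [0,0.05,1.4,0,0,0,-1],
])

```text
t: 9.48
eef_pos: [0.5888, -0.2283, 0.0387]
orientation: [[0.094, 0.996, 0.0], [0.996, -0.094, -0.0], [-0.0, 0.0, -1.0]]
contact_force: [-0.5, 0.2, -4.3]
opening: 0.0316
```

```bash
python3 - <<'E'
from go import *
st()
E
```

```text
t 9.47 p [ 0.5888 -0.2283  0.0387] jaw -5.39 z [ 0.0002 -0.0001 -1.    ] F [-0.5436  0.1911 -4.3457] op 0.0316 q [-0.5571  0.7318  1.3269  0.      1.0827 -0.4631]
```

move_arm([
  [0,0,0.03,0,0,0,-1],
  [0,0,0.06,0,0,0,-1],
  [0,0,0.06,0,0,0,-1],
  [0,0,0.06,0,0,0,-1],
])

```text
t: 9.98
eef_pos: [0.5888, -0.2283, 0.0378]
orientation: [[0.094, 0.996, 0.0], [0.996, -0.094, -0.0], [-0.0, 0.0, -1.0]]
contact_force: [-2.8, 1.4, 2.7]
opening: 0.0308
```

```bash
python3 - <<'E'
from go import *
st()
E
```

```text
t 9.97 p [ 0.5888 -0.2283  0.0378] jaw -5.38 z [ 0.0004 -0.0003 -1.    ] F [-2.8116  1.4001  2.6668] op 0.0308 q [-0.557   0.733   1.3278 -0.      1.0803 -0.463 ]
```

move_arm([
  [0.3,0,0,0,0,0,-1],
  [0.6,0,0,0,0,0,-1],
  [0.9,0,0,0,0,0,-1],
  [1.2,0,0,0,0,0,-1],
  [1.5,0,0,0,0,0,-1],
  [1.8,0,0,0,0,0,-1],
  [2.0,0,0,0,0,0,-1],
  [2.2,0,0,0,0,0,-1],
  [2.2,0,0,0,0,0,-1],
  [2.2,0,0,0,0,0,-1],
])

```text
t: 11.22
eef_pos: [0.5943, -0.1729, 0.0378]
orientation: [[0.094, 0.996, 0.001], [0.996, -0.094, 0.0], [0.0, 0.001, -1.0]]
contact_force: [0.0, -1.8, 5.5]
opening: 0.0316
```

```bash
cat > look.py <<'E'
from go import *
import sys
st();i=sys.argv[1]
j=np.load("jig.npz");R=np.c_[j["ex"],j["ey"]];s=observe()
t=R.T@(s["eef_pos"][:2]-j["o"]);print("tcp jig",t,"tip x",t[0]+.13,"F jig",R.T@s["contact_force"][:2])
for n in("scene","top"):
    c=camera(n);np.savez(f"{n}{i}.npz",**c)
    im=c["color"][:,:,::-1];im=im[165:265,260:400] if n=="scene" else im[140:220,245:385]
    cv2.imwrite(f"pics/{n}{i}.png",cv2.resize(im,None,fx=5,fy=5,interpolation=cv2.INTER_CUBIC))
E
python3 look.py 4
```

```text
t 11.22 p [ 0.5943 -0.1729  0.0378] jaw -5.37 z [ 0.001   0.0004 -1.    ] F [ 0.0198 -1.8025  5.5394] op 0.0316 q [-0.4744  0.716   1.3683  0.0009  1.0565 -0.3812]
tcp jig [-0.1493 -0.0012] tip x -0.01928656751029939 F jig [-1.7927 -0.1885]
```

View pics/scene4.png

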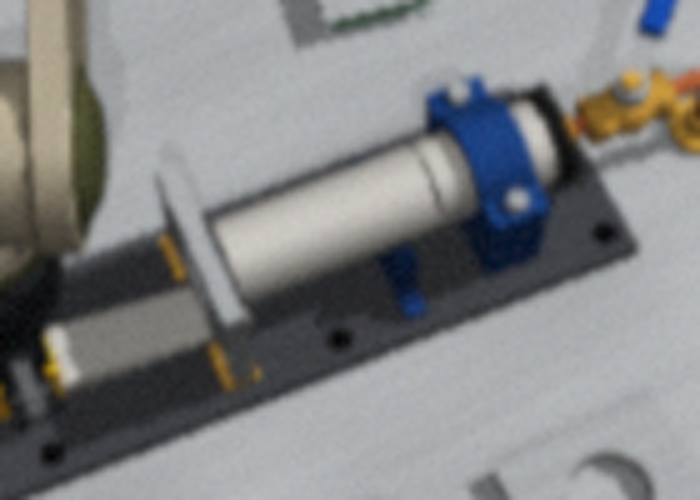

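View pics/top4.png

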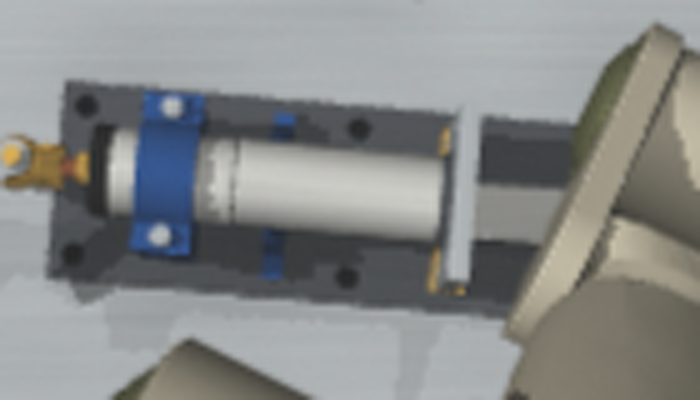

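move_arm([
  [0.08,0,0,0,0,0,-1],
  [0.16,0,0,0,0,0,-1],
  [0.24,0,0,0,0,0,-1],
  [0.32,0,0,0,0,0,-1],
  [0.32,0,0,0,0,0,-1],
])

```text
t: 11.95
eef_pos: [0.595, -0.1657, 0.0378]
orientation: [[0.094, 0.996, 0.001], [0.996, -0.094, -0.001], [-0.001, 0.001, -1.0]]
contact_force: [-0.4, -4.4, 5.5]
opening: 0.0311
```

```bash
python3 look.py 5
```

```text
t 11.95 p [ 0.595  -0.1657  0.0378] jaw -5.38 z [ 0.001  -0.0009 -1.    ] F [-0.4358 -4.3692  5.535 ] op 0.0311 q [-0.4629  0.7142  1.3727 -0.0004  1.0534 -0.3689]
tcp jig [-0.1421 -0.0012] tip x -0.012113320311137432 F jig [-4.3908  0.0248]
```

move_arm([
  [0.06,0,0,0,0,0,-1],
  [0.12,0,0,0,0,0,-1],
  [0.18,0,0,0,0,0,-1],
  [0.24,0,0,0,0,0,-1],
  [0.3,0,0,0,0,0,-1],
  [0.3,0,0,0,0,0,-1],
])

```text
t: 12.8
eef_pos: [0.5957, -0.1599, 0.0378]
orientation: [[0.094, 0.996, 0.001], [0.996, -0.094, -0.003], [-0.003, 0.002, -1.0]]
contact_force: [-1.2, -13.3, 4.5]
opening: 0.0315
```

```bash
python3 look.py 6
```

```text
t 12.8 p [ 0.5957 -0.1599  0.0378] jaw -5.41 z [ 0.0012 -0.0033 -1.    ] F [ -1.1893 -13.3329   4.5361] op 0.0315 q [-0.453   0.7128  1.376  -0.0028  1.0502 -0.3573]
tcp jig [-0.1363 -0.0014] tip x -0.006260230110964576 F jig [-13.3857  -0.0642]
```

move_arm([
  [0.06,0,0,0,0,0,-1],
  [0.12,0,0,0,0,0,-1],
  [0.18,0,0,0,0,0,-1],
  [0.24,0,0,0,0,0,-1],
  [0.24,0,0,0,0,0,-1],
  [0.24,0,0,0,0,0,-1],
])

```text
t: 13.65
eef_pos: [0.5963, -0.1539, 0.0378]
orientation: [[0.094, 0.996, 0.001], [0.996, -0.094, -0.003], [-0.003, 0.002, -1.0]]
contact_force: [-0.8, -12.5, 3.5]
opening: 0.0307
```

```bash
python3 look.py 7
```

```text
t 13.65 p [ 0.5963 -0.1539  0.0378] jaw -5.4 z [ 0.0013 -0.0033 -1.    ] F [ -0.7824 -12.5084   3.4825] op 0.0307 q [-0.4437  0.7115  1.379  -0.0027  1.0485 -0.348 ]
tcp jig [-0.1302 -0.0014] tip x -0.00023834517930343413 F jig [-12.5267  -0.392 ]
```

View pics/scene7.png

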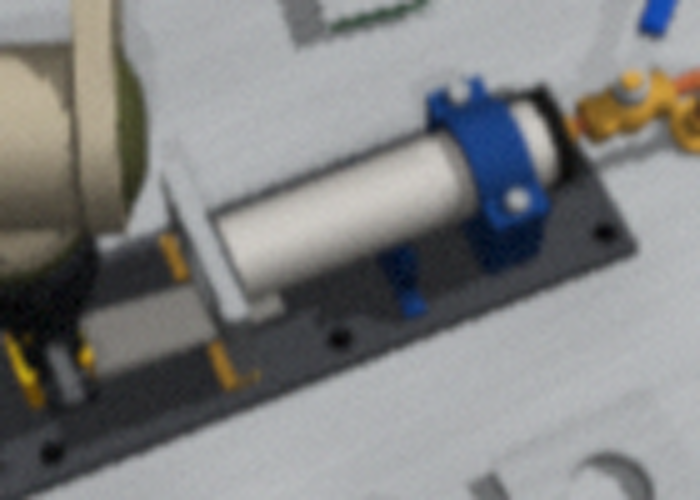

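View pics/top7.png

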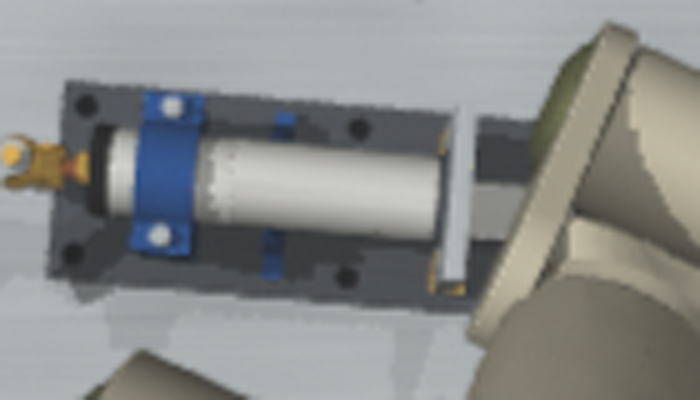

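move_arm([
  [0.06,0,0,0,0,0,-1],
  [0.12,0,0,0,0,0,-1],
  [0.18,0,0,0,0,0,-1],
  [0.24,0,0,0,0,0,-1],
  [0.31,0,0,0,0,0,-1],
  [0.31,0,0,0,0,0,-1],
  [0.31,0,0,0,0,0,-1],
  [0.31,0,0,0,0,0,-1],
  [0.31,0,0,0,0,0,-1],
])

```text
t: 14.88
eef_pos: [0.597, -0.1462, 0.0378]
orientation: [[0.094, 0.996, 0.001], [0.996, -0.094, -0.003], [-0.003, 0.002, -1.0]]
contact_force: [-1.0, -12.7, 3.5]
opening: 0.0312
```

```bash
python3 look.py 8; python3 - <<'E'
import cv2,numpy as np
from h import *
# flange/wedge crops, 10x, before vs after
r=[]
for i in(0,8):
    S=load("scene",i);r.append(cv2.resize(S["color"][190:240,285:325,::-1],None,fx=10,fy=10,interpolation=cv2.INTER_CUBIC))
cv2.imwrite("pics/fl8.png",np.hstack(r))
E
```

```text
t 14.88 p [ 0.597  -0.1462  0.0378] jaw -5.41 z [ 0.0013 -0.0032 -1.    ] F [ -0.9877 -12.654    3.4642] op 0.0312 q [-0.4316  0.71    1.3827 -0.0027  1.0464 -0.3359]
tcp jig [-0.1225 -0.0015] tip x 0.007534849451288281 F jig [-12.6909  -0.2013]
```

View pics/scene8.png

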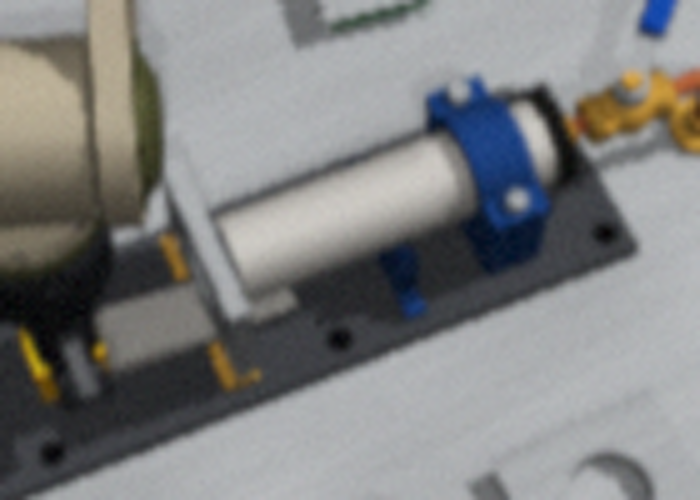

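View pics/fl8.png

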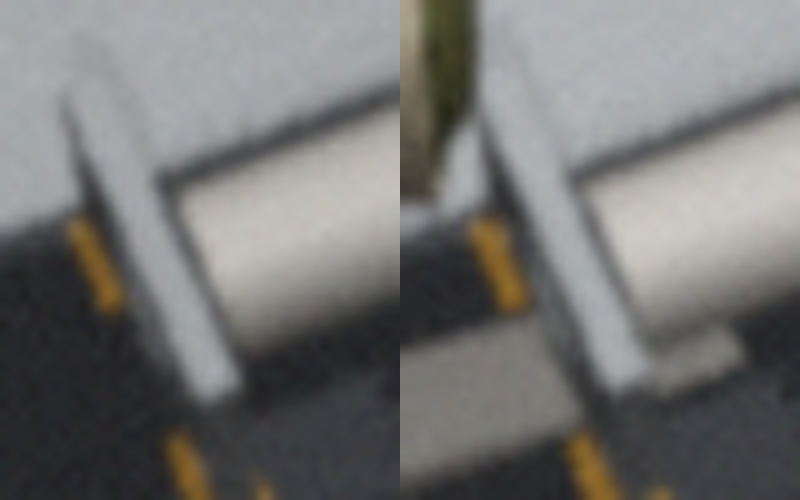

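View pics/top8.png

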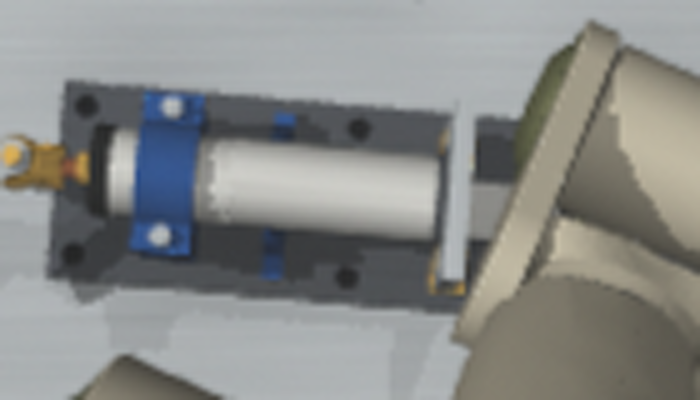

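```bash
python3 - <<'E'
from h import *
j=np.load("jig.npz");R=np.c_[j["ex"],j["ey"]]
c0={n:load(n,0) for n in("top","scene")};c8={n:load(n,8) for n in("top","scene")}
# flange top face ends (jig -y, z=.1) approx pixels: template-match a small patch with subpixel (ECC translation)
def flow(n,p,h=(5,4)):
    a=cv2.cvtColor(c0[n]["color"],cv2.COLOR_RGB2GRAY);b=cv2.cvtColor(c8[n]["color"],cv2.COLOR_RGB2GRAY)
    q,s,e=cv2.calcOpticalFlowPyrLK(a,b,np.array([[p]],np.float32),None,winSize=(9,9),maxLevel=1)
    return q[0,0]-p,float(e[0,0])
tp=np.array([246+.0,0]);
for name,t,s in(("-y top front/back end",(338.0,164.3),(306.5,228.0)),("mid flange top",(337,180),(299,212))):
    t=np.array(t);s=np.array(s)
    ft,et=flow("top",t);fs,es=flow("scene",s)
    P0,g0=tri(c0["top"],t,c0["scene"],s);P1,g1=tri(c0["top"],t+ft,c0["scene"],s+fs)
    d=P1-P0;print(name,ft,et,fs,es,"P0 jig",R.T@(P0[:2]-j["o"]),P0[2],g0,"shift jig",R.T@d[:2],d[2])
E
```

```text
-y top front/back end [-1.0527  0.3044] 9.214119911193848 [ 2.3098 -0.0048] 19.60416603088379 P0 jig [-0.0375 -0.0421] 0.08980582639674162 0.002696254570595901 shift jig [ 0.0044 -0.0001] -0.00387520331481217
mid flange top [-0.2681  0.5851] 30.205245971679688 [ 0.8124 -1.5863] 8.975308418273926 P0 jig [-0.0385  0.0044] 0.0986837798538539 0.0009073090589111464 shift jig [0.002  0.0019] 0.003997821809204383
```

```bash
python3 - <<'E'
from h import *
j=np.load("jig.npz");S=load("scene");T=load("top")
P=np.array([*(j["o"]+j["ex"]*-.04+j["ey"]*-.05),.1])
for n,c in(("scene",S),("top",T)):
    A=np.c_[proj(c,P+np.r_[j["ex"],0]*.001)-proj(c,P),proj(c,P+[0,0,.001])-proj(c,P)]
    print(n,proj(c,P),A)
    if n=="scene": print(np.linalg.solve(A,[.8,-1.2]))
    print("pred 4.5,3.5",A@[4.5,3.5])
# tube silhouettes in scene before/after: lower and upper edge
for n,segs in(("scene",[("upper",(305,207),(340,194),(325,215)),("lower",(312,222),(345,209),(325,207))]),):
    for i in(0,4,7,8):
        I=cv2.GaussianBlur(hsv(load(n,i))[...,2].astype(float),(0,0),.6)
        for nm,a,b,inn in segs:
            l=edge(I,a,b,inn,w=4,minc=15);d=l[1]*np.sign(l[1][0])
            y=lambda x:l[0][1]+(x-l[0][0])*d[1]/d[0]
            print(n,i,nm,"ang",np.degrees(np.arctan2(d[1],d[0])).round(2),"y@308",y(308).round(2),"y@342",y(342).round(2),l[2:])
E
```

```text
scene [306.0713 229.3094] [[ 0.3599 -0.0158]
 [-0.1411 -0.1625]]
[2.4536 5.2541]
pred 4.5,3.5 [ 1.5642 -1.2038]
top [338.9409 160.8193] [[-0.3539  0.027 ]
 [-0.0304 -0.0622]]
pred 4.5,3.5 [-1.4982 -0.3546]
scene 0 upper ang -21.41 y@308 207.1 y@342 193.77 (np.float32(0.033757918), 40)
scene 0 lower ang -21.4 y@308 224.41 y@342 211.09 (np.float32(0.066131674), 40)
scene 4 upper ang -21.42 y@308 207.1 y@342 193.76 (np.float32(0.039956503), 40)
scene 4 lower ang -21.56 y@308 224.49 y@342 211.06 (np.float32(0.09020017), 40)
scene 7 upper ang -21.2 y@308 206.95 y@342 193.76 (np.float32(0.032742754), 40)
scene 7 lower ang -21.71 y@308 224.52 y@342 210.98 (np.float32(0.10056925), 40)
scene 8 upper ang -20.94 y@308 206.79 y@342 193.78 (np.float32(0.035445474), 40)
scene 8 lower ang -21.3 y@308 224.11 y@342 210.85 (np.float32(0.077127844), 40)
```

```bash
python3 - <<'E'
from h import *
j=np.load("jig.npz");R=np.c_[j["ex"],j["ey"]];S=load("scene",8)
for nm,p,z in(("edge -y",(302.8,230.5),.0235),("edge mid",(300.4,226),.0235),("tip -y",(319,225.7),.0145)):
    q=onz(S,p,z);print(nm,R.T@(q[:2]-j["o"]))
J=lambda x,y,z: np.array([*(j["o"]+j["ex"]*x+j["ey"]*y),z])
im=cv2.resize(S["color"][195:245,275:330,::-1],None,fx=14,fy=12,interpolation=cv2.INTER_CUBIC)
def dot(P,c):
    u=(proj(S,P)-[275,195]+.5)*[14,12];cv2.circle(im,tuple(int(v) for v in u),4,c,1)
tip=.0075
for y in(-.0175,.0145):
    dot(J(tip,y,.0145),(0,0,255));dot(J(tip-.0507,y,.0235),(0,255,0));dot(J(tip-.11,y,.034),(255,0,255))
for y in(-.05,.05): dot(J(-.0427,y,.0235),(0,255,255));dot(J(-.0427,y,.1035),(0,255,255))
cv2.imwrite("pics/ov8.png",im)
E
```

```text
edge -y [-0.0393 -0.0161]
edge mid [-0.0403 -0.0008]
tip -y [ 0.009  -0.0166]
```

View pics/ov8.png

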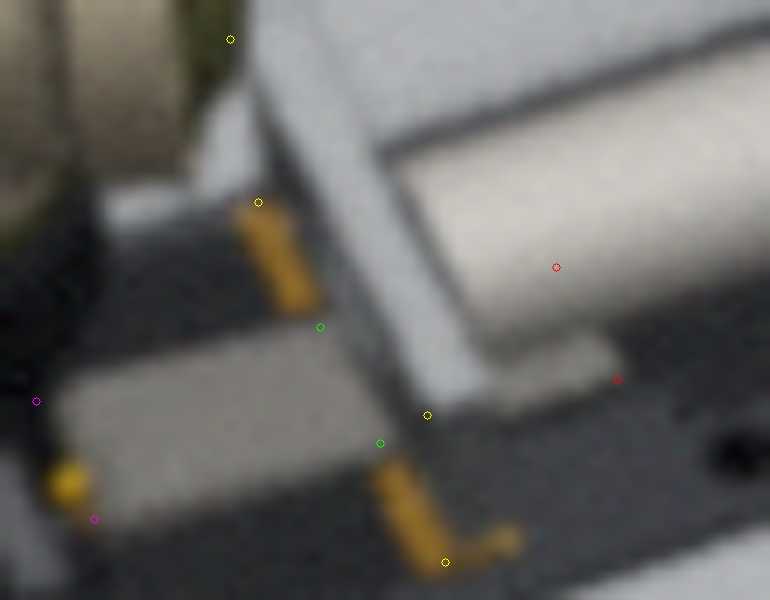

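move_arm([
  [0.04,0,0,0,0,0,-1],
  [0.08,0,0,0,0,0,-1],
  [0.08,0,0,0,0,0,-1],
  [0.08,0,0,0,0,0,-1],
  [0.08,0,0,0,0,0,-1],
  [0.08,0,0,0,0,0,-1],
  [0.08,0,0,0,0,0,-1],
])

```text
t: 15.85
eef_pos: [0.5972, -0.1443, 0.0378]
orientation: [[0.094, 0.996, 0.001], [0.996, -0.094, -0.003], [-0.003, 0.002, -1.0]]
contact_force: [-1.3, -13.6, 4.1]
opening: 0.031
```

```bash
python3 look.py 9; python3 - <<'E'
from h import *
T=load("top",9);S=load("scene",9)
for n,c in(("top",T),("scene",S)):
    H=hsv(c).astype(int);m=(H[...,0]>105)&(H[...,0]<125)&(H[...,1]>150)&(H[...,2]>60)
    for s,ce,mm in blobs(m):
        if 50<s[4]<125:
            print(n,s,ce)
            if n=="top":
                v=onz(T,ce,.096)[:2]-[.628,.190];print("valve deg",174.63-np.degrees(np.arctan2(v[1],v[0])))
E
```

```text
t 15.85 p [ 0.5972 -0.1443  0.0378] jaw -5.41 z [ 0.0013 -0.0033 -1.    ] F [ -1.3426 -13.573    4.0729] op 0.031 q [-0.4286  0.7096  1.3836 -0.0029  1.0459 -0.3328]
tcp jig [-0.1206 -0.0014] tip x 0.00940511409826865 F jig [-13.6391   0.066 ]
top [272 167  11  14 122] [277.1066 173.6557]
valve deg 270.99669951990467
top [221 178  17  15  90] [229.3667 185.1222]
valve deg 44.75412140018955
scene [389 156   8  16  69] [392.5362 163.1449]
scene [252 371  23  29 117] [265.9316 384.9402]
```

View pics/scene9.png

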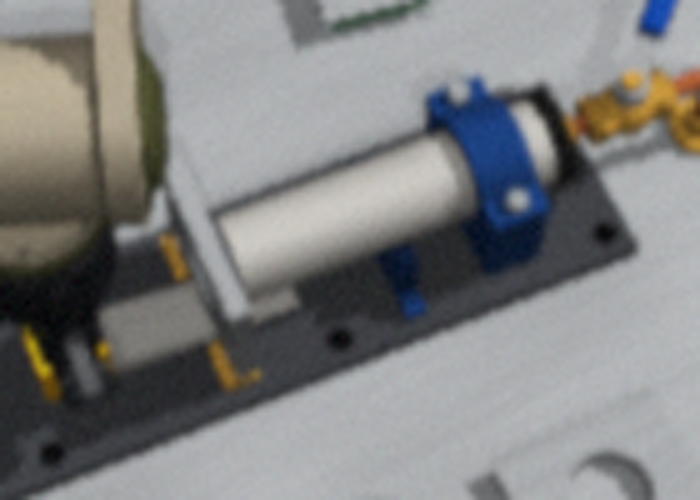

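```bash
python3 -c "
from rig import *
print(hand_in())"
```

```text
the job is handed in; nothing more can be done
None
```

The job is handed in: the valve is half open, and the wedge is under the flange, still gripped and pushing. No verdict was reported, and the exact lift is my estimate rather than a direct reading.

- **Valve:** I gripped the lever, turned it about 30° and let go. Camera checks afterwards read 44.7° and 44.75°.
- **Wedge:** It lies flat on the plate, at the same height as when I set it down there. It is about 1.4 mm off centre, and its tip is about 9 mm past the jig origin. The push is steady at about 13–14 N with the gripper closed on the head at 31 mm.
- **Flange lift:** My target was about 3.5 mm. The wedge's position gives about 3.7 mm. The scene-camera geometry gave about 3.1 mm just before the last 2 mm of push, which is about 3.4 mm now.
- **Checks that disagreed:** The tilt of the tube's edge gave only about 2.3 mm before that last push, though it is only good to about ±0.75 mm. Triangulating the flange's top corner gave 4 to 5 mm, but those readings were inconsistent and I didn't rely on them. All of these except one optical-flow reading that failed outright (it came out negative) lie within the allowed 1.5–5.5 mm.
- **Pipe and surroundings:** The pipe end now sits against the stub in the pictures. I saw no sign of the robot touching the pipe, and the push force showed no jump. No tool looked moved in the pictures; I did not measure their positions.

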